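Wedge the bench block off its front rests and hold it

TASK

The steel block has to be raised at the front so that a workmate can slip shims under it. Swing the magnifier arm away from the block as far as its stop, then take the orange wedge by its grip, lay it flat on the base and push it nose first between the two front brass rests under the block until the block's front edge is just clear of both rests, by about 4 mm. Finish while still holding the wedge there; touch the block only with the wedge and leave the tape roll, the green-lidded tin and the red pot where they are.

Things in the scene. Friction and masses are not known exactly. Their poses are not given: they have to be found in the camera images.
- levelling_base: Fixed aluminium plate, top 8 mm above the bench, x = -140 to +85 mm, y = -50 to +50 mm. Origin on the bench under the block's centre; +x runs from the open front, where the wedge goes in, to the back. The block stands on four brass rests 10 mm above the plate. Dark fence behind the block (face at x = 34.5 mm), dark side cheeks 28 mm high. Post of the magnifier arm at x = 20, y = 75 mm.
- bench_block: Loose plain grey steel block, 66 x 66 x 19 mm, 0.4 to 0.9 kg, lying on the rests. Origin at the centre of its underside, 18 mm above the bench at the start; axes about as the base's. When its front is lifted it tips about its back lower edge; the fence stops it from sliding away.
- block_front (a point): Middle of the block's lower front edge (the edge towards the base's open front, -x). 18 mm above the bench at the start; its rise is the gap over the front rests.
- front_rests: The two brass front rests, part of the base: each 10 x 14 mm, at x = -31 to -21 mm, tops 18 mm above the bench, 40 mm of free lane between them, centred on y = 0. Origin and axes as those of the base.
- wedge: Loose orange wedge, 130 x 22 mm, 0.13 kg, flat on the bench at the start. Origin at the centre of its flat underside; +x points to the nose (x = +65 mm, 6 mm thick); the top slopes evenly up to 25.5 mm at the heel (x = -65 mm). On the heel an upright grip block, x = -65 to -39 mm, 22 mm wide like the wedge, top 52 mm above the underside: grip it from above across its width.
- wedge_tip (a point): Middle of the wedge's nose, on the underside. With the wedge flat on the plate, its slope meets the block's front edge when the nose is 27 mm past that edge; each further 10 mm of push lifts the edge by 1.5 mm. Pushing takes some 2 to 15 N.
- mag_arm (a joint): Swing of the magnifier arm about its upright hinge, rad. At 0 it reaches over the front of the block (pointing at -140 degrees from +x in the base's frame); grows clockwise seen from above, away to the left, to the stop at 1.5. Friction of 0.12 N m keeps it where it is left. Arm 167 mm long with its lens (74 mm across), bar and lens 117 to 127 mm above the bench.
- mag_hinge (a point): Point on the upright hinge axis of the magnifier arm, 120 mm above the bench. Fixed things in the room to keep clear of: the wooden partition between the benches, left of the work (y about +0.1 m; low in front, rising from 0.09 m at x = 0.55 to 0.34 m at x = 0.73), and the green desk lamp's shade (x over 0.71, y -0.15 to 0, from 0.25 m up).
- mag_knob (a point): Top of the red upright grip pin on the magnifier arm: a pin of 16 mm diameter (19 mm at its cap) standing on the bar from 125 to 165 mm above the bench, 85 mm from the hinge axis. This point is at its very top, on its axis, 165 mm above the bench.
- tape_roll: Orange roll of tape lying flat, 68 mm across, 18 mm high; a bystander. Origin under its centre.
- solder_tin: Small round tin with green lid, 63 mm across, 19 mm high; a bystander. Origin under its centre.
- pot_red: Small red lidded pot, 41 mm across, 30 mm high; a bystander. Origin under its centre.
Mind the look-alikes: they are no part of the job. Of the things that look like the wedge, the larger one is meant.

How it is judged:
By the outcome, as a careful person would: the job done as asked, in the order asked, and still so for the second after the job is handed in, while the arm keeps its last pose, push and grip.
It also fails if it takes over 64 s, if anything falls off the work surface, if the arm or the gripper's body presses on something with over 40 N, if the wrist force passes 120 N, or if a joint passes its speed limit or range.

ROBOT

A 6-joint arm with a two-finger parallel gripper is mounted at the origin on a cart in front of the work surface, level with it; the furniture and walls round the work are solid. World frame = base frame: x ahead of the robot, y to its left, z up, the work surface at z = 0. Lengths are in m, angles in degrees, forces in N, time in s.
With the tool pointing down it reaches from about 0.4 to 0.825 m from the base axis. Payload 7 kg.
Tool frame: the origin (TCP) lies on the centre line of the jaws, within the pads' length; the fingertips stand 19 mm ahead of it and the grasp point (between the pads) is the TCP (r.tip_extent is the distance from the TCP to the fingertips, in m); z points along the fingers, y is the line along which they close (so a half turn about z gives the same grasp; the last joint's range is limited). The gripper opens to 88 mm and grips with 3 to 60 N. Pads are 19 mm wide; open, the fingers measure 130 mm over their backs; the gripper's body (78 mm by 193 mm) begins 47 mm behind the grasp point.
Start: joints at [-60.04, 20.546, 0.682, 0, -70.136, -16.507], TCP at [0.157, -0.656, 0.246] pointing down, gripper open.
Joint ranges: [-176.03, 176.03], [-82.01, 121.73], [-58.28, 71.71], [-173.87, 95.51], [-174.79, -0.11], [-173.66, 173.66]. Speed limits (degrees/s): [136.94, 136.94, 172.46, 180, 180, 180].

INTERFACE

Orientations are given as [roll, pitch, yaw] about the fixed x, y, z axes, in that order (R = Rz(yaw) Ry(pitch) Rx(roll)).
In Python, from plant import r gives the robot as it stands. The module is installed in compiled form; this text tells all that it offers.
- The arm moves only by the tool jog_arm, never from a script. Its argument "deltas" is a list that holds one entry, the list of rows, each a list of 5 numbers: the opening, from -1 (shut) to 1 (fully open), then the shift along the world's x, y, z in cm, then the turn about the world's z in rad. In form: [[[claw, dx, dy, dz, turn], ...]]. A call has 1 to 8 rows; each row shifts and turns the commanded pose from where the row before left it; what a row does not reach is not made up. A row lasts 1/8 s, in which the tool goes at most 62.5 mm and 10.7 degrees, less where a joint would pass 70% of its speed; a pose out of reach is approached as far as the arm can. A call with a gripper value outside its range is refused whole. The fingers move at their own pace and stop on an object; "force" is the grip in N (left out, the last holds). Time passes only in rows, so rows that do not move let the fingers close. It gives the time, the measured TCP pose, the force, the opening and the grip force at its end, in the units of the state.
- r.get_state(): the state, without advancing time (a new reading comes with each control period).
- r.capture(name): name is "scene" or "top"; returns the picture (480x640x3 uint8, blue, green, red); there is no depth.
- r.camera_info(name): a dict with "fx", "fy", "cx", "cy" (pixels), "view" (4x4, takes a point from world to camera coordinates). Camera axes: x right, y up, looking along -z (the intrinsics and any distortion apply to the point x, -y, -z); pixel columns grow to the right and rows downward; lengths in m; the calibration is good to about 2 mm. A picture is of the moment at which its call begins. camera_info takes no time and is no camera call.
- r.close_job(): hands the job in; it is judged then, once.
The state is a dict: "time_s": time; "joints": joint angles; "qd": joint speeds; "joint_torque": joint torques, N m; "tcp_pos": TCP position; "eef_rot": TCP orientation; "contact_force": force on the tool from outside, world axes, zero at the start; "moment": the same for the moment, N m; "gripper_width": finger opening in m; "gripper_force": force on a finger pad.
Only numpy, scipy, OpenCV 4.12 (cv2) and the standard library are available. Lean on these libraries where they do the work, as an engineer would, in place of code of your own. Each camera call takes 0.05 s, during which the arm holds its last target. There are 200 camera calls.

## Working session

There is one attempt and no reset: what is moved stays moved. The work goes in short steps, Python scripts to look and compute and a tool call to move; the robot and the scene stay as the last step left them, time stands still between calls to the robot, and variables do not carry over. Pictures are saved under pics/ and viewed, at most 10 in all, crops included, and the job is handed in when it is done.

Besides the shell and the picture viewer there is one more tool, called after ">>>" as name([rows], argument=value, ...), one row to a line, values as JSON. jog_arm: Moves the arm, as the interface text tells. Its arguments: {"type":"object","properties":{"deltas":{"type":"array"},"force":{"type":"number"}},"required":["deltas"]}

```bash
mkdir -p pics
python3 - <<'E'
from plant import r
import cv2,numpy as np
for n in("scene","top"):
    cv2.imwrite(f"pics/{n}0.png",r.capture(n)); i=r.camera_info(n); print(n,{k:(np.round(v,4).tolist()) if not isinstance(v,str) else v for k,v in i.items()})
print(r.get_state())
E
```

```text
scene {'fx': 612.7866, 'fy': 612.7866, 'cx': 319.1568, 'cy': 229.9158, 'view': [[0.8994, -0.437, -0.008, -0.6264], [0.2689, 0.5387, 0.7984, -0.1038], [-0.3446, -0.7203, 0.602, -1.3177], [0.0, 0.0, 0.0, 1.0]]}
top {'fx': 449.367, 'fy': 449.367, 'cx': 329.0563, 'cy': 241.4314, 'view': [[-0.0097, -0.9999, -0.0061, -0.2929], [0.995, -0.0103, 0.0991, -0.5569], [-0.0991, -0.0052, 0.9951, -0.9013], [0.0, 0.0, 0.0, 1.0]]}
{'time_s': 0.1, 'joints': array([-6.00410364e+01,  2.05853174e+01,  6.38045752e-01, -1.84285307e-02,
       -7.01380954e+01, -1.65059666e+01]), 'qd': array([-0.00077442, -0.14167073,  0.21608375,  0.08903362, -0.0631841 ,
        0.13989803]), 'joint_torque': array([-1.08100619e-03, -5.84166133e+01,  2.93748933e+01,  7.01544553e+00,
        1.01290934e-02, -6.95118842e-05]), 'tcp_pos': array([ 0.15689798, -0.65606438,  0.24472951]), 'eef_rot': array([ 1.79913228e+02, -7.64527768e-03, -1.66553271e+02]), 'contact_force': array([ 0.22122217, -0.02797913,  0.1687401 ]), 'moment': array([ 0.04248067,  0.00603141, -0.03121629]), 'gripper_force': 0.0, 'gripper_width': 0.08779425078576328}
```

View pics/scene0.png

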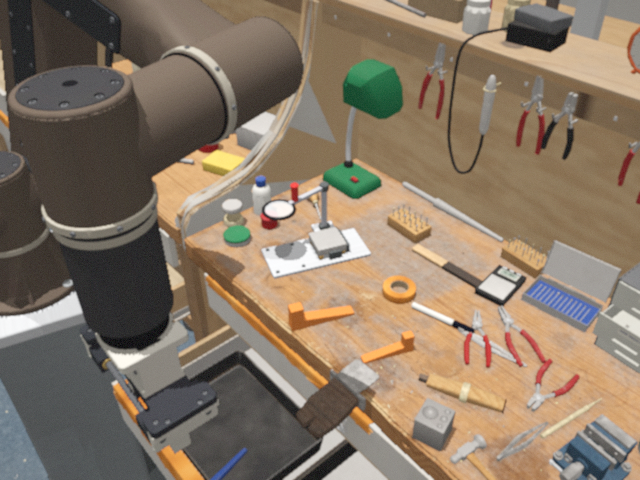

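View pics/top0.png

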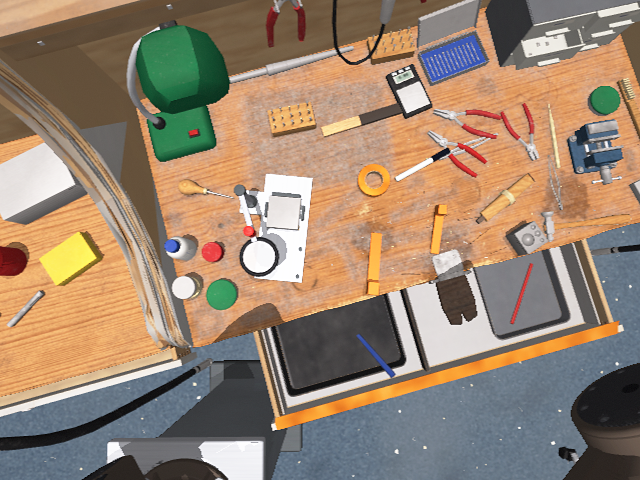

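Scene view: the base and block are at (325,245), with the red pin at (295,190). There are two orange wedges: A at (320,315), with its grip at (297,317), and B at (388,348), with its grip at (407,342). In the top view A is at (374,265) and B at (438,230). Other orange things are the tape roll (374,180), the drawer edge and the wooden handles. A looks larger, so I'll check it in a close crop.

```bash
cat > h.py <<'E'
from plant import r
import cv2,numpy as np
from scipy.optimize import least_squares
I={n:r.camera_info(n) for n in("scene","top")}
def proj(n,p):
    i=I[n]; c=(np.asarray(i["view"])@np.append(p,1))[:3]
    return np.array([i["cx"]+i["fx"]*c[0]/-c[2], i["cy"]-i["fy"]*c[1]/-c[2]])
def tri(s,t):
    f=lambda p:np.r_[proj("scene",p)-s,proj("top",p)-t]
    o=least_squares(f,[.6,-.2,.02]); return o.x,np.abs(o.fun).max()
def onz(n,uv,z):
    o=least_squares(lambda p:proj(n,[p[0],p[1],z])-uv,[.6,-.2]); return o.x
E
python3 - <<'E'
from h import *
print([k for k in I["top"]],I["top"].get("dist"))
a=cv2.imread("pics/top0.png")[165:305,225:455]; b=cv2.imread("pics/scene0.png")[180:375,250:430]
cv2.imwrite("pics/c1.png",cv2.resize(a,None,fx=3.4,fy=3.4,interpolation=cv2.INTER_CUBIC))
cv2.imwrite("pics/c2.png",cv2.resize(b,None,fx=3,fy=3,interpolation=cv2.INTER_CUBIC))
E
```

```text
['fx', 'fy', 'cx', 'cy', 'view'] None
```

View pics/c1.png

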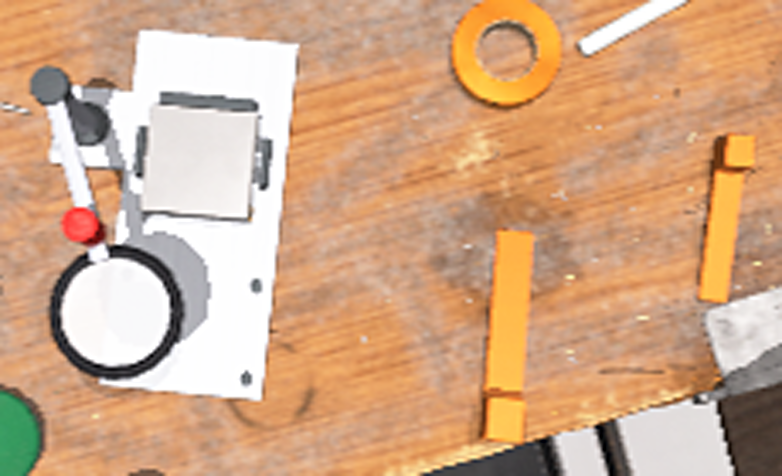

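View pics/c2.png

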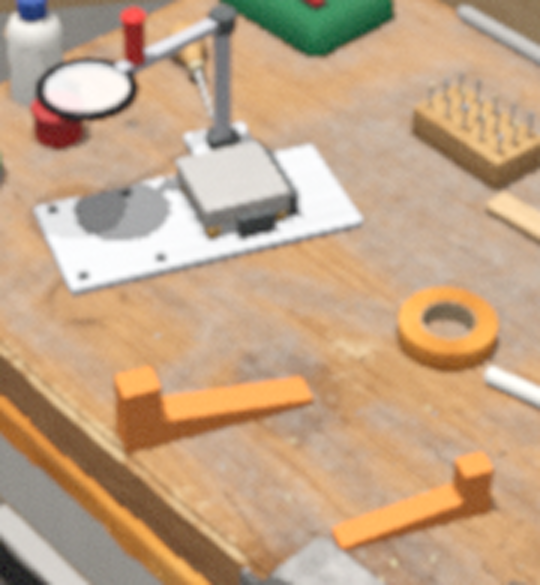

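The larger wedge is A, with the grip at its near end and the nose pointing away from the robot. I'll triangulate the points next.

Run:
```python
from h import *
T=lambda x,y:np.array([(x+.5)/3.4-.5+225,(y+.5)/3.4-.5+165]); S=lambda x,y:np.array([(x+.5)/3-.5+250,(y+.5)/3-.5+180])
P={'baseBL':((313,146),(139,30)),'baseBR':((362,216),(298,44)),'baseFR':((76,289),(262,400)),
'blkFL':((178,170),(143,210)),'blkBL':((245,140),(150,105)),'blkBR':((297,183),(260,112)),'blkFR':((212,213),(250,218)),
'pin':((133,12),(81,222)),'hinge':((222,14),(50,85)),'grip':((137,381),(504,419)),'nose':((306,386),(516,232)),'Bgrip':((474,465),(739,153)),'tape':((448,318),(506,52))}
for k,(s,t) in P.items():
    p,e=tri(S(*s),T(*t)); print(k,np.round(p*1000,1),round(e,2))
```

```text
baseBL [ 705.3 -164.3    7.6] 0.88
baseBR [ 692.8 -264.6   14.6] 0.52
baseFR [ 472.6 -241.4   11.2] 1.06
blkFL [ 587.3 -170.1   28.8] 0.53
blkBL [ 646.2 -174.7   41.1] 1.39
blkBR [ 645.7 -243.7   46.7] 1.77
blkFR [ 581.9 -236.4   36.9] 1.19
pin [ 561.6 -158.4  170.1] 0.15
hinge [ 642.6 -133.7  130.7] 0.47
grip [ 458.5 -385.1   52.3] 0.39
nose [ 573.8 -398.7    9.7] 0.5
Bgrip [ 617.5 -531.3   39.4] 0.87
tape [ 685.4 -393.9   21.2] 0.85
```

Run:
```python
from h import *
T=lambda x,y:np.array([(x+.5)/3.4-.5+225,(y+.5)/3.4-.5+165]); S=lambda x,y:np.array([(x+.5)/3-.5+250,(y+.5)/3-.5+180])
def fit(obs,x0):
    def X(q,m): c,s=np.cos(q[2]),np.sin(q[2]); return np.array([q[0]+c*m[0]-s*m[1],q[1]+s*m[0]+c*m[1],m[2]])
    f=lambda q:np.concatenate([proj(n,X(q,np.array(m)/1000))-px for n,m,px in obs])
    o=least_squares(f,x0,loss='soft_l1'); print(np.round(o.x[:2]*1000,1),np.degrees(o.x[2]).round(2)); print(np.round(f(o.x).reshape(-1,2),1).tolist()); return o.x
ob=[]
for m,s,t in [((85,50,8),(313,146),(139,30)),((85,-50,8),(362,216),(298,44)),((-140,-50,8),(76,289),(262,400)),((20,75,130),(222,14),(50,85)),
 ((-33,33,37),(178,170),(143,210)),((33,33,37),(245,140),(150,105)),((33,-33,37),(297,183),(260,112)),((-33,-33,37),(212,213),(250,218))]:
    ob+=[('scene',m,S(*s)),('top',m,T(*t))]
ob.append(('scene',(-140,50,8),S(36,210)))
q=fit(ob,[.61,-.2,0]); fit([o for o in ob if o[0]=='scene'],q); fit([o for o in ob if o[0]=='top'],q)
w=[]
for m,t in [((-39,11,52),(487,397)),((-39,-11,52),(524,397)),((-65,-11,52),(521,441)),((-65,11,52),(484,439)),((65,11,6),(498,233)),((65,-11,6),(534,233))]: w.append(('top',m,T(*t)))
for m,s in [((-65,11,52),(115,377)),((-39,11,52),(150,368)),((-39,-11,52),(160,384)),((-65,-11,52),(122,396)),((65,11,6),(303,378)),((65,-11,6),(312,393))]: w.append(('scene',m,S(*s)))
q=fit(w,[.52,-.39,-.1]);fit(w[:6],q);fit(w[6:],q)
```

```text
[ 615.9 -205.7] -5.41
[[-1.0, -0.1], [0.0, -0.8], [0.3, 1.8], [-0.2, -1.1], [-1.2, 1.5], [0.9, -0.6], [-0.5, 0.1], [-0.2, -0.4], [-1.1, -2.8], [-0.6, -0.5], [3.9, 0.8], [0.5, -1.2], [-2.3, 3.3], [-0.1, -0.6], [-2.2, 0.1], [-0.1, -0.1], [-1.0, 0.2]]
[ 619.  -204.2] -4.66
[[-0.5, -1.0], [1.3, 0.6], [0.5, 1.2], [-0.0, -0.5], [-0.3, -3.4], [4.6, 0.1], [-1.3, 2.4], [-0.9, -0.6], [0.0, 0.0]]
[ 614.6 -205.6] -5.68
[[0.2, -0.3], [-0.1, -0.4], [0.5, 0.2], [-0.2, 0.1], [-0.7, 0.1], [0.5, -0.6], [-0.0, 0.2], [-0.2, 0.6]]
[ 510.2 -390.9] -6.44
[[0.2, -1.0], [0.3, 0.1], [0.0, 0.3], [-0.1, -0.3], [-0.1, -1.6], [-0.4, -0.6], [-1.3, -0.7], [-0.0, -0.9], [0.2, 1.3], [-0.2, 0.6], [-1.3, 0.1], [-0.1, 2.4]]
[ 509.3 -390.9] -6.66
[[0.2, -0.6], [0.3, 0.6], [-0.1, 0.7], [-0.2, 0.1], [0.0, -1.2], [-0.2, -0.1]]
[ 511.4 -390. ] -5.86
[[-0.9, -0.9], [0.4, -1.2], [0.7, 1.0], [0.4, 0.4], [-1.1, -0.5], [0.1, 1.7]]
```

The geometry is consistent:
- **Base:** about (615, -206) mm, yaw -5.5°.
- **Hinge:** (642.5, -133) mm.
- **Pin:** 85 mm from the hinge, so the arm angle is about 0.30 rad.
- **Wedge:** (510, -391) mm, yaw -6.4°.

I'll move above the pin now.

>>> jog_arm([
  [[1,2.5,3.1,0.2,0],[1,2.5,3.1,0.2,0],[1,2.5,3.1,0,0],[1,2.5,3.1,0,0],[1,2.5,3.1,0,0],[1,2.5,3.1,0,0],[1,2.5,3.1,0,0],[1,2.5,3.1,0,0]],
], force=15)

```text
time_s: 1.1
tcp_pos: [0.3575, -0.4072, 0.2493]
eef_rot: [180.0, -0.0, -166.5]
contact_force: [1.0, -1.1, 0.1]
gripper_width: 0.0877
gripper_force: 0.0
```

>>> jog_arm([
  [[1,2.5,3.1,0,0],[1,2.5,3.1,0,0],[1,2.5,3.1,0,0],[1,2.5,3.1,0,0],[1,2.5,3.1,0,0],[1,2.5,3.1,0,0],[1,2.5,3.1,0,0.06],[1,2.5,3.1,0,0]],
])

```text
time_s: 2.1
tcp_pos: [0.5575, -0.1593, 0.2493]
eef_rot: [180.0, -0.0, -163.1]
contact_force: [0.6, -0.1, 0.1]
gripper_width: 0.0873
gripper_force: 0.0
```

>>> jog_arm([
  [[1,0.4,0.1,-2.5,0],[1,0,0,-2.5,0],[1,0,0,-2.4,0],[1,0,0,-2.0,0],[1,0,0,0,0],[-1,0,0,0,0],[-1,0,0,0,0],[-1,0,0,0,0]],
])

```text
time_s: 3.1
tcp_pos: [0.5613, -0.1595, 0.1563]
eef_rot: [-180.0, 0.1, -163.1]
contact_force: [-1.2, 0.1, -0.5]
gripper_width: 0.063
gripper_force: 0.0
```

>>> jog_arm([
  [[-1,0,0,0,0],[-1,0,0,0,0],[-1,0,0,0,0],[-1,0,0,0,0]],
])

```text
time_s: 3.6
tcp_pos: [0.561, -0.1595, 0.1555]
eef_rot: [180.0, -0.0, -163.1]
contact_force: [0.1, -0.9, 0.2]
gripper_width: 0.0231
gripper_force: 0.0
```

Run:
```python
from h import *
a=r.capture("scene"); b=r.capture("top")
a=cv2.resize(a[130:290,200:400],None,fx=2,fy=2); b=cv2.resize(b[130:290,200:400],None,fx=2,fy=2)
cv2.imwrite("pics/p2.png",np.hstack([a,b]))
n=np.array([.6425,-.1329]); p0=r.get_state()["tcp_pos"][:2]; 
th0=np.degrees(np.arctan2(*(p0-n)[::-1]))%360; R=np.hypot(*(p0-n)); print(th0,R)
th=np.radians(np.linspace(th0,128.6,13)); P=n+R*np.c_[np.cos(th),np.sin(th)]; print(np.round(np.diff(P,axis=0)*100,2).tolist())
```

```text
197.93358889814803 0.08590342477781081
[[-0.22, 0.84], [-0.14, 0.85], [-0.05, 0.86], [0.03, 0.87], [0.12, 0.86], [0.21, 0.84], [0.29, 0.82], [0.37, 0.78], [0.45, 0.74], [0.52, 0.69], [0.59, 0.64], [0.65, 0.57]]
```

View pics/p2.png

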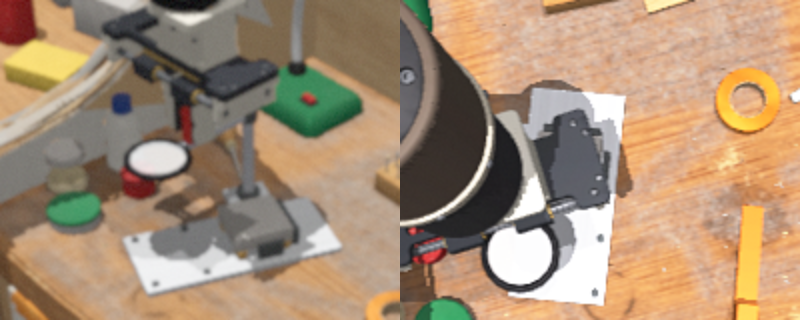

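The scene crop shows the red pin at (186,125), between the closing fingers. The top crop shows the arm over the hinge, and the red at (430,250) is the pot. I'll finish closing.

>>> jog_arm([
  [[-1,0,0,0,0],[-1,0,0,0,0],[-1,0,0,0,0]],
])

```text
time_s: 4.08
tcp_pos: [0.5608, -0.1594, 0.1555]
eef_rot: [180.0, -0.0, -163.1]
contact_force: [-0.9, 1.1, 0.7]
gripper_width: 0.0153
gripper_force: 15.0
```

>>> jog_arm([
  [[-1,-0.22,0.84,0,-0.1],[-1,-0.14,0.85,0,-0.1],[-1,-0.05,0.86,0,-0.1],[-1,0.03,0.87,0,-0.1],[-1,0.12,0.86,0,-0.1],[-1,0.21,0.84,0,-0.1]],
])

```text
time_s: 4.82
tcp_pos: [0.5598, -0.1084, 0.1555]
eef_rot: [-180.0, -0.1, 162.3]
contact_force: [-2.4, 0.4, 0.7]
gripper_width: 0.0156
gripper_force: 15.0
```

>>> jog_arm([
  [[-1,0.29,0.82,0,-0.1],[-1,0.37,0.78,0,-0.1],[-1,0.45,0.74,0,-0.1],[-1,0.52,0.69,0,-0.1]],
])

```text
time_s: 5.32
tcp_pos: [0.5758, -0.0778, 0.1554]
eef_rot: [-179.9, -0.1, 139.4]
contact_force: [-4.1, 1.7, 3.4]
gripper_width: 0.0155
gripper_force: 15.0
```

>>> jog_arm([
  [[-1,0.59,0.64,0,-0.1],[-1,0.5,0.43,0,-0.05],[-1,0,0,0,0]],
])

```text
time_s: 5.7
tcp_pos: [0.5871, -0.0666, 0.1554]
eef_rot: [-180.0, -0.1, 131.0]
contact_force: [-4.6, 4.6, 3.3]
gripper_width: 0.0154
gripper_force: 15.0
```

>>> jog_arm([
  [[-1,0.22,0.18,0,0],[-1,0,0,0,0]],
])

```text
time_s: 5.95
tcp_pos: [0.589, -0.0653, 0.1554]
eef_rot: [-179.9, -0.1, 131.0]
contact_force: [-4.7, 1.8, 2.9]
gripper_width: 0.0158
gripper_force: 15.0
```

>>> jog_arm([
  [[-1,0.22,0.18,0,0],[-1,0,0,0,0]],
])

```text
time_s: 6.2
tcp_pos: [0.5898, -0.0646, 0.1554]
eef_rot: [-179.7, -0.1, 131.0]
contact_force: [-9.0, -2.1, 5.5]
gripper_width: 0.0154
gripper_force: 15.0
```

>>> jog_arm([
  [[-1,0.22,0.18,0,0],[-1,0,0,0,0]],
])

```text
time_s: 6.45
tcp_pos: [0.5898, -0.0644, 0.1552]
eef_rot: [-179.5, -0.2, 130.9]
contact_force: [-15.7, -7.9, 10.6]
gripper_width: 0.0158
gripper_force: 15.0
```

At the stop: the arm is stalled and the force is rising. I'll release and lift.

>>> jog_arm([
  [[-1,-0.22,-0.18,0,0],[0.2,0,0,0,0],[0.2,0,0,0,0],[0.2,0,0,0,0],[0.2,0,0,0,0],[0.2,0,0,2.5,0],[0.2,0,0,2.5,0],[0.2,0,0,3.5,0]],
])

```text
time_s: 7.45
tcp_pos: [0.5917, -0.0636, 0.2406]
eef_rot: [-179.9, -0.1, 131.0]
contact_force: [0.2, 0.0, 1.2]
gripper_width: 0.0526
gripper_force: 0.0
```

>>> jog_arm([
  [[0.2,0,-4,0,0.1],[0.2,-1,-4,0,0.15],[0.2,-1.5,-4,0,0.15],[0.2,-1.5,-4,0,0.15],[0.2,-1.5,-4,0,0.15],[0.2,-1.5,-4,0,0.05],[0.2,-1.5,-4,0,0],[0.2,-1.5,-4,0,0]],
])

```text
time_s: 8.45
tcp_pos: [0.4917, -0.3849, 0.2406]
eef_rot: [-180.0, 0.0, 174.0]
contact_force: [1.0, -0.3, -0.4]
gripper_width: 0.0526
gripper_force: 0.0
```

>>> jog_arm([
  [[0.2,-3.3,0,-3,-0.007],[0.2,0,0,-4,0],[0.2,0,0,-4,0],[0.2,0,0,-4,0],[0.2,0,0,-3,0],[0.2,0,0,-2,0],[0.2,0,0,-0.7,0],[0.2,0,0,0,0]],
])

```text
time_s: 9.45
tcp_pos: [0.4592, -0.3837, 0.0335]
eef_rot: [-180.0, -0.0, 173.6]
contact_force: [1.1, 0.2, 0.6]
gripper_width: 0.0524
gripper_force: 0.0
```

>>> jog_arm([
  [[-1,0,0,0,0],[-1,0,0,0,0],[-1,0,0,0,0],[-1,0,0,0,0],[-1,0,0,0,0],[-1,0,0,0,0],[-1,0,0,0,0]],
], force=50)

```text
time_s: 10.32
tcp_pos: [0.4593, -0.3838, 0.034]
eef_rot: [-180.0, 0.0, 173.6]
contact_force: [-1.1, 1.5, 6.5]
gripper_width: 0.0218
gripper_force: 49.8
```

>>> jog_arm([
  [[-1,0,0,1,0],[-1,0,0,1.5,0],[-1,0,0,1.5,0],[-1,-0.4,3.5,0,0.014],[-1,-0.4,4,0,0],[-1,-0.4,4,0,0],[-1,-0.4,4,0,0],[-1,-0.2,4,0,0]],
])

```text
time_s: 11.32
tcp_pos: [0.4412, -0.1875, 0.0746]
eef_rot: [180.0, 0.1, 174.4]
contact_force: [0.6, -0.2, -1.8]
gripper_width: 0.022
gripper_force: 49.8
```

Run:
```python
from h import *
a=r.capture("scene"); b=r.capture("top")
cv2.imwrite("pics/f_s.png",a);cv2.imwrite("pics/f_t.png",b)
a=cv2.resize(a[165:305,225:365],None,fx=2.85,fy=2.85,interpolation=2); b=cv2.resize(b[165:325,200:340],None,fx=2.85,fy=2.85,interpolation=2)
b=b[:a.shape[0]+57]; a=cv2.copyMakeBorder(a,0,b.shape[0]-a.shape[0],0,0,0)
cv2.imwrite("pics/p3.png",np.hstack([a,b])); print(a.shape); s=r.get_state(); print(s["tcp_pos"],s["eef_rot"])
```

```text
(456, 399, 3)
[ 0.44114375 -0.18617804  0.07476435] [1.79972072e+02 8.27841478e-02 1.74532262e+02]
```

View pics/p3.png

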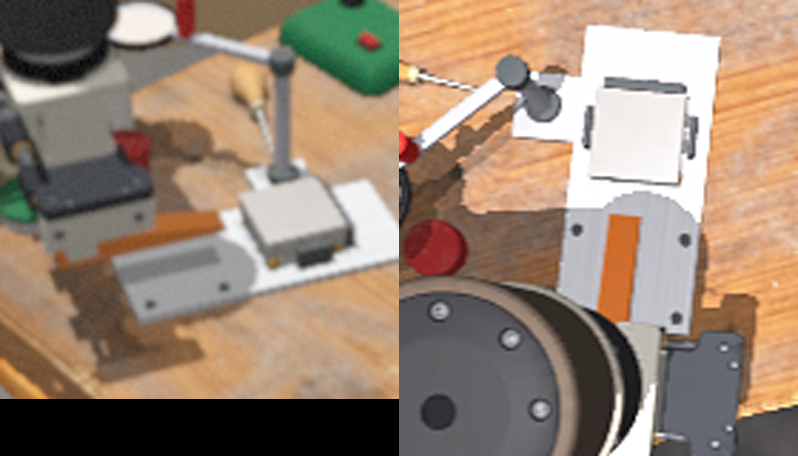

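The wedge is held level and lined up: its nose corners are at (609,214) and (640,216) in the top crop. The magnifier arm is swung left, with the hinge at (513,72) and the pin at (405,150). I'll check both numerically.

Run:
```python
from h import *
C=lambda x,y:np.array([(x-399+.5)/2.85-.5+200,(y+.5)/2.85-.5+165])
b=np.array([onz("top",C(*p),.037) for p in [(595,88),(688,95),(682,184),(591,178)]])
c=b.mean(0); print("block",c, [np.degrees(np.arctan2(*(v)[::-1])) for v in (b[0]-b[3],b[1]-b[2])])
N=np.array([onz("top",C(*p),.0468) for p in [(609,214),(640,216)]]); n=N.mean(0); s=r.get_state()
t=s["tcp_pos"]; y=np.radians(-5.5); Rm=np.array([[np.cos(y),np.sin(y)],[-np.sin(y),np.cos(y)]])
o=np.array([.615,-.2057])
for k,p in dict(block=c,nose=n,tcp=t[:2],noseFromTcp=t[:2]+.117*np.array([np.cos(np.radians(-5.5)),np.sin(np.radians(-5.5))])).items(): print(k,np.round(p*1000,1),np.round(Rm@(p-o)*1000,1))
h=onz("top",C(513,72),.13);p=onz("top",C(405,150),.165); print(h,p,np.degrees(np.arctan2(*(p-h)[::-1])),np.hypot(*(p-h)))
```

```text
block [ 0.61385352 -0.20622737] [np.float64(-2.302091693344848), np.float64(-4.009150281573255)]
block [ 613.9 -206.2] [-1.1 -0.6]
nose [ 555.7 -197. ] [-59.9   3. ]
tcp [ 441.1 -186.2] [-174.9    2.8]
noseFromTcp [ 557.6 -197.4] [-57.9   2.8]
[ 0.64153305 -0.13392516] [ 0.58540006 -0.07453907] 133.386933990684 0.0817167110386863
```

>>> jog_arm([
  [[-1,0,-0.3,-1,0],[-1,0,0,-1,0],[-1,0,0,-1,0],[-1,0,0,0,0]],
])

```text
time_s: 11.92
tcp_pos: [0.4405, -0.1923, 0.0425]
eef_rot: [-180.0, -0.1, 174.3]
contact_force: [1.0, 0.5, -1.3]
gripper_width: 0.0219
gripper_force: 50.0
```

>>> jog_arm([
  [[-1,0,0,-0.2,0],[-1,0,0,0,0]],
])

```text
time_s: 12.18
tcp_pos: [0.4409, -0.192, 0.0417]
eef_rot: [-180.0, -0.0, 174.4]
contact_force: [-1.8, -1.4, 1.8]
gripper_width: 0.0217
gripper_force: 50.0
```

>>> jog_arm([
  [[-1,0,0,-0.1,0],[-1,0,0,0,0]],
])

```text
time_s: 12.42
tcp_pos: [0.4409, -0.192, 0.0415]
eef_rot: [-180.0, 0.0, 174.4]
contact_force: [-6.5, -0.1, 14.1]
gripper_width: 0.0221
gripper_force: 50.0
```

>>> jog_arm([
  [[-1,0,0.25,0.1,0],[-1,0,0,0,0],[-1,0.8,-0.08,0,0],[-1,0.8,-0.08,0,0],[-1,0.8,-0.08,0,0],[-1,0.8,-0.08,0,0],[-1,0,0,0,0],[-1,0,0,0,0]],
])

```text
time_s: 13.42
tcp_pos: [0.4722, -0.1927, 0.0419]
eef_rot: [-180.0, -0.1, 174.4]
contact_force: [-5.5, -1.2, 10.0]
gripper_width: 0.0218
gripper_force: 50.0
```

```bash
cat >> h.py <<'E'
def st():
    s=r.get_state(); y=np.radians(-5.5); Rm=np.array([[np.cos(y),np.sin(y)],[-np.sin(y),np.cos(y)]])
    print("tcp in base",np.round(Rm@(s["tcp_pos"][:2]-[.615,-.2057])*1000,1),"nose x +117",s["tcp_pos"][2].round(4),s["eef_rot"].round(2),s["contact_force"].round(1),s["moment"].round(2))
E
python3 -c "
from h import *
for k in range(3): st(); b=r.capture('top')
a=r.capture('scene')
a=cv2.resize(a[190:290,225:365],None,fx=2.85,fy=2.85,interpolation=2); b=cv2.resize(b[165:265,200:340],None,fx=2.85,fy=2.85,interpolation=2)
cv2.imwrite('pics/p4.png',np.hstack([a,b]))"
```

```text
tcp in base [-143.4   -0.7] nose x +117 0.0419 [-1.7997e+02 -1.1000e-01  1.7439e+02] [-5.5 -1.2 10. ] [-0.25  1.96 -0.03]
tcp in base [-143.4   -0.7] nose x +117 0.0419 [-1.7997e+02 -1.1000e-01  1.7438e+02] [-5.4 -1.  10.6] [-0.28  1.96 -0.04]
tcp in base [-143.4   -0.7] nose x +117 0.0419 [-1.7997e+02 -1.1000e-01  1.7439e+02] [-4.7 -1.  11. ] [-0.29  1.97 -0.01]
```

View pics/p4.png

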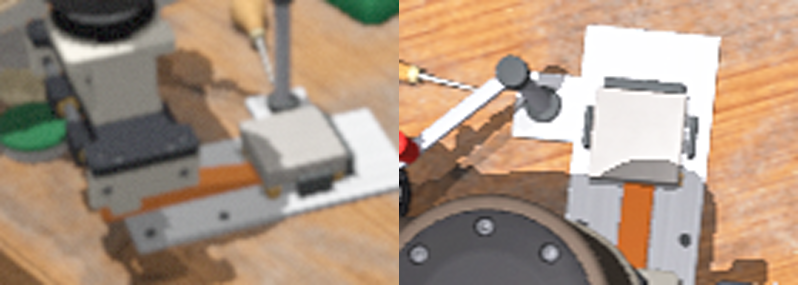

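The wedge nose has entered centred under the block, with its edges at u = 621–653 and the block at 591–683. I'll keep pushing in steps.

>>> jog_arm([
  [[-1,0.5,-0.05,0.03,0],[-1,0.5,-0.05,0,0],[-1,0.5,-0.05,0,0],[-1,0,0,0,0]],
])

```text
time_s: 14.12
tcp_pos: [0.4871, -0.1941, 0.0419]
eef_rot: [-180.0, -0.1, 174.4]
contact_force: [-4.7, -1.2, 8.6]
gripper_width: 0.0218
gripper_force: 50.0
```

>>> jog_arm([
  [[-1,0.2,-0.02,0,0],[-1,0,0,0,0]],
])

```text
time_s: 14.38
tcp_pos: [0.4883, -0.1942, 0.0419]
eef_rot: [-180.0, -0.2, 174.4]
contact_force: [-6.7, 1.6, 11.4]
gripper_width: 0.0215
gripper_force: 50.0
```

>>> jog_arm([
  [[-1,0.2,-0.02,0,0],[-1,0,0,0,0]],
])

```text
time_s: 14.62
tcp_pos: [0.4905, -0.1944, 0.0419]
eef_rot: [-180.0, -0.2, 174.4]
contact_force: [-6.9, 1.0, 10.7]
gripper_width: 0.0219
gripper_force: 50.0
```

>>> jog_arm([
  [[-1,0.2,-0.02,0,0],[-1,0,0,0,0]],
])

```text
time_s: 14.88
tcp_pos: [0.4925, -0.1946, 0.0419]
eef_rot: [-180.0, -0.2, 174.4]
contact_force: [-6.1, -0.5, 10.9]
gripper_width: 0.0216
gripper_force: 50.0
```

>>> jog_arm([
  [[-1,0.2,-0.02,0,0],[-1,0,0,0,0]],
])

```text
time_s: 15.12
tcp_pos: [0.494, -0.1948, 0.0419]
eef_rot: [-180.0, -0.2, 174.4]
contact_force: [-7.2, 0.2, 12.1]
gripper_width: 0.0215
gripper_force: 50.0
```

>>> jog_arm([
  [[-1,0.2,-0.02,0,0],[-1,0,0,0,0]],
])

```text
time_s: 15.38
tcp_pos: [0.4944, -0.1949, 0.0419]
eef_rot: [-180.0, -0.4, 174.3]
contact_force: [-12.9, 2.8, 18.5]
gripper_width: 0.0214
gripper_force: 50.0
```

```bash
python3 -c "
from h import *
st()"
```

```text
tcp in base [-121.1   -0.8] nose x +117 0.0419 [-179.98   -0.39  174.34] [-12.9   2.8  18.5] [0.89 4.59 0.05]
```

Contact at TCP x ≈ 0.494, about where it was expected. I need roughly 26 mm more.

>>> jog_arm([
  [[-1,0.3,-0.03,0,0],[-1,0,0,0,0]],
])

```text
time_s: 15.62
tcp_pos: [0.4959, -0.1953, 0.0419]
eef_rot: [-180.0, -0.5, 174.3]
contact_force: [-17.9, 2.8, 23.3]
gripper_width: 0.022
gripper_force: 50.0
```

>>> jog_arm([
  [[-1,0.3,-0.03,0,0],[-1,0,0,0,0]],
])

```text
time_s: 15.88
tcp_pos: [0.4982, -0.1957, 0.0419]
eef_rot: [-180.0, -0.6, 174.3]
contact_force: [-20.1, 2.4, 24.8]
gripper_width: 0.0219
gripper_force: 50.0
```

```bash
python3 -c "
from h import *
st()"
```

```text
tcp in base [-117.2   -1.2] nose x +117 0.0419 [-179.97   -0.6   174.31] [-20.1   2.4  24.8] [ 1.03  6.79 -0.03]
```

>>> jog_arm([
  [[-1,0.3,-0.03,0.05,0],[-1,0,0,0,0]],
])

```text
time_s: 16.12
tcp_pos: [0.5026, -0.1959, 0.0419]
eef_rot: [-180.0, -0.5, 174.3]
contact_force: [-14.3, 0.8, 14.4]
gripper_width: 0.0218
gripper_force: 50.0
```

>>> jog_arm([
  [[-1,0.3,-0.03,0,0],[-1,0.3,-0.03,0,0],[-1,0,0,0,0]],
])

```text
time_s: 16.5
tcp_pos: [0.5078, -0.1966, 0.0419]
eef_rot: [-180.0, -0.5, 174.3]
contact_force: [-16.9, 1.9, 18.3]
gripper_width: 0.0219
gripper_force: 50.0
```

>>> jog_arm([
  [[-1,0.3,-0.03,0,0],[-1,0.3,-0.03,0,0],[-1,0,0,0,0]],
])

```text
time_s: 16.88
tcp_pos: [0.5139, -0.1972, 0.0419]
eef_rot: [-180.0, -0.5, 174.3]
contact_force: [-15.9, 2.0, 16.9]
gripper_width: 0.0218
gripper_force: 50.0
```

```bash
python3 -c "
from h import *
st()"
```

```text
tcp in base [-101.5   -1.2] nose x +117 0.0419 [-179.98   -0.54  174.3 ] [-15.9   2.   16.9] [ 0.44  5.5  -0.02]
```

>>> jog_arm([
  [[-1,0.3,-0.03,0,0],[-1,0.3,-0.03,0,0],[-1,0,0,0,0],[-1,0,0,0,0]],
])

```text
time_s: 17.38
tcp_pos: [0.52, -0.1978, 0.0419]
eef_rot: [-180.0, -0.5, 174.3]
contact_force: [-16.5, 1.3, 15.8]
gripper_width: 0.0217
gripper_force: 50.0
```

Run:
```python
from h import *
st()
a=r.capture("scene"); b=r.capture("top"); cv2.imwrite("pics/g_s.png",a); cv2.imwrite("pics/g_t.png",b)
p=cv2.resize(a[215:285,235:365],None,fx=6,fy=6,interpolation=2); q=cv2.resize(b[140:300,150:320],None,fx=1,fy=1)
cv2.imwrite("pics/p5.png",p); 
q0=cv2.imread("pics/scene0.png"); 
y=np.radians(-5.5);Rw=np.array([[np.cos(y),-np.sin(y)],[np.sin(y),np.cos(y)]]); o=np.array([.615,-.2057])
W=lambda x,yy,z:np.r_[o+Rw@[x/1000,yy/1000],z/1000]
for m in [(-33,-33,37),(-33,-33,18),(-33,-33,22),(33,-33,37)]: print(m,proj("scene",W(*m)),(proj("scene",W(*m))-[235,215])*6)
```

```text
tcp in base [-95.3  -1.2] nose x +117 0.0419 [-179.98   -0.52  174.31] [-16.5   1.3  15.8] [ 0.34  5.27 -0.07]
(-33, -33, 37) [317.73552766 250.91138043] [496.41316595 215.4682826 ]
(-33, -33, 18) [317.81755049 257.68577047] [496.90530296 256.11462279]
(-33, -33, 22) [317.80039939 256.26923502] [496.80239635 247.61541009]
(33, -33, 37) [345.96826189 244.12629973] [665.80957133 174.75779835]
```

View pics/p5.png

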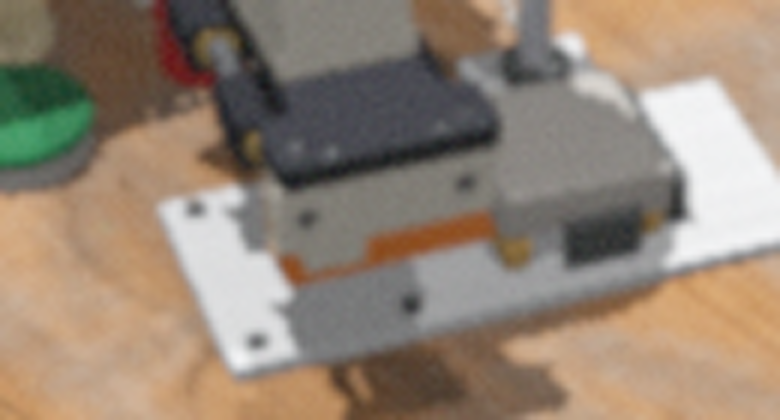

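The gap shows over the near front rest at (515,245), and the orange wedge lies flat on the plate. I'll measure the rise from edge rows against the earlier image.

Run:
```python
from h import *
A=cv2.GaussianBlur(cv2.imread("pics/scene0.png"),(0,0),.7).mean(2);F=cv2.GaussianBlur(cv2.imread("pics/f_s.png"),(0,0),.7).mean(2)
acc=np.mean([cv2.GaussianBlur(r.capture("scene"),(0,0),.7).mean(2) for _ in range(6)],0)
def edge(I,u,v0,v1):   # strongest dark-going row, subpixel
    c=I[v0:v1,u-1:u+2].mean(1); g=-np.diff(c); k=int(np.clip(np.argmax(g),1,len(g)-2)); a,b,d=g[k-1:k+2]
    return v0+k+.5+.5*(a-d)/(a-2*b+d)
for u in (320,322,324,326,328,330,332,336,340,343): print(u,[round(edge(I,u,240,255),2) for I in (A,F,acc)])
for u in (318,319,320,321,322): print(u,"A",A[246:264,u].astype(int),"G",acc[246:264,u].astype(int))
```

```text
320 [np.float64(249.89), np.float64(249.88), np.float64(248.31)]
322 [np.float64(249.54), np.float64(249.53), np.float64(248.31)]
324 [np.float64(249.13), np.float64(249.1), np.float64(247.67)]
326 [np.float64(248.52), np.float64(248.48), np.float64(247.33)]
328 [np.float64(248.18), np.float64(248.12), np.float64(247.08)]
330 [np.float64(247.58), np.float64(247.59), np.float64(251.36)]
332 [np.float64(247.21), np.float64(247.16), np.float64(250.93)]
336 [np.float64(246.25), np.float64(246.2), np.float64(250.0)]
340 [np.float64(245.24), np.float64(245.26), np.float64(249.37)]
343 [np.float64(244.45), np.float64(244.4), np.float64(244.04)]
318 A [221 217 209 192 165 138 124 122 126 135 146 161 186 216 237 246 248 248] G [127 121 114 106 101  99  97  95  93  93  96 102 115 133 147 155 157 157]
319 A [223 223 219 205 175 143 125 119 117 119 123 128 147 184 223 242 248 248] G [134 130 120 111 105 103 102 100  97  95  95  94 100 118 139 153 157 157]
320 A [224 224 220 203 170 138 122 117 115 117 119 115 123 164 214 241 248 248] G [137 136 126 114 108 106 104 102  99  99  98  95  97 113 137 152 156 157]
321 A [224 225 219 197 160 129 118 114 113 115 114 110 122 167 216 241 248 247] G [139 138 129 115 108 106 104 102 101 101  99  96  99 117 139 153 157 157]
322 A [224 225 218 192 152 124 114 113 113 115 114 114 137 186 226 243 248 245] G [138 137 127 115 108 106 104 104 105 107 105 101 108 127 145 154 157 156]
```

Rise is about 4 mm by both image and push distance. Last, I'll check the magnifier angle.

Run:
```python
from h import *
im=cv2.imread("pics/g_t.png"); h=cv2.cvtColor(im,cv2.COLOR_BGR2HSV)
m=(((h[...,0]<6)|(h[...,0]>174))&(h[...,1]>180)&(h[...,2]>60)).astype(np.uint8); m[:,320:]=0
n,l,s,c=cv2.connectedComponentsWithStats(m)
for i in range(1,n):
    if s[i,4]>15: print(s[i],c[i],onz("top",c[i],.165))
hp=np.array([.6425,-.1335])
for th in (120,124,128.6,133): t=np.radians(th); print(th,proj("top",np.r_[hp+.085*np.array([np.cos(t),np.sin(t)]),.165]),proj("scene",np.r_[hp+.085*np.array([np.cos(t),np.sin(t)]),.165]))
cv2.imwrite("pics/p6.png",cv2.resize(im[140:270,150:290],None,fx=4,fy=4,interpolation=2))
```

```text
[295   7  10  34 112] [300.80357143  23.0625    ] [ 0.94584638 -0.25101336]
[267   8  11  34 172] [270.73255814  23.40697674] [ 0.94592615 -0.19545672]
[189 130   9   6  36] [192.94444444 132.33333333] [ 0.74040846 -0.0557371 ]
[  0 247  12  15 113] [  4.05309735 252.4159292 ] [0.52669087 0.27285785]
120 [193.67640743 209.24035178] [291.7110859  160.30509228]
124 [195.39171995 212.02823195] [290.22993981 161.45792913]
128.6 [197.60908799 215.07537208] [288.70943104 162.84919549]
133 [199.96268817 217.81302295] [287.44789246 164.23879454]
```

View pics/p6.png

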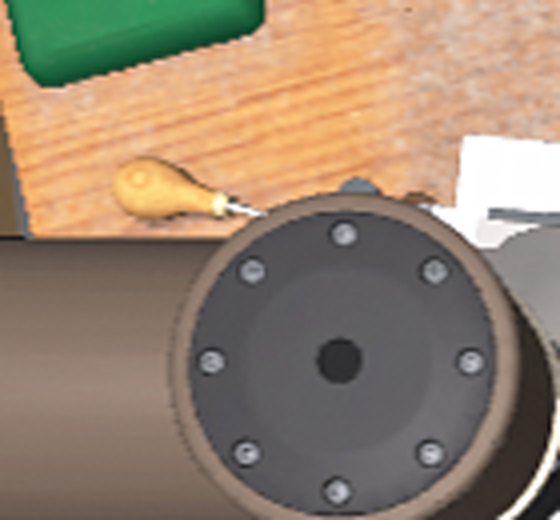

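The arm hides the pin in this view. The earlier pictures, f_s and f_t, show it.

Run:
```python
from h import *
for f,ref in (("scene0",(295,190)),("f_s",(290,165)),("g_s",(290,165)),("top0",(249,231)),("f_t",(198,215))):
    im=cv2.imread(f"pics/{f}.png"); h=cv2.cvtColor(im,cv2.COLOR_BGR2HSV)
    m=(((h[...,0]<8)|(h[...,0]>172))&(h[...,1]>130)&(h[...,2]>60)).astype(np.uint8)
    n,l,s,c=cv2.connectedComponentsWithStats(m)
    for i in range(1,n):
        if s[i,4]>15 and np.hypot(*(c[i]-ref))<25: print(f,s[i],c[i].round(1))
hp=np.array([.6425,-.1335])
for th in (197,120,124,128.6,133):
    t=np.radians(th); P=lambda z:np.r_[hp+.085*np.array([np.cos(t),np.sin(t)]),z]; print(th,proj("scene",P(.145)).round(1),proj("scene",P(.165)).round(1),proj("top",P(.165)).round(1))
```

```text
scene0 [290 182   9  19 111] [294.3 190.8]
f_s [285 160   9  18 112] [289.5 167.2]
top0 [243 226  13  11 112] [248.8 231.1]
f_t [191 210  16  13 133] [198.7 215.8]
197 [294.1 193.6] [293.8 185.8] [249.  230.4]
120 [292.  167.9] [291.7 160.3] [193.7 209.2]
124 [290.6 169.1] [290.2 161.5] [195.4 212. ]
128.6 [289.  170.5] [288.7 162.8] [197.6 215.1]
133 [287.8 171.9] [287.4 164.2] [200.  217.8]
```

The pin is at 128–130°, against 128.6° for the stop, so the arm stayed there. Handing in.

```bash
python3 -c "
from h import *
st(); print(r.close_job())"
```

```text
tcp in base [-95.3  -1.2] nose x +117 0.0419 [-179.98   -0.52  174.31] [-15.1   1.1  16.3] [ 0.42  5.25 -0.08]
the job is handed in; nothing more can be done
None
```

The job is handed in: the magnifier arm is swung to its stop, and the held wedge has the block's front edge about 4 mm clear of the front rests (3.5 to 4.3 mm by image, 4.0 mm by push distance).

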